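# Set the telescoping handle of a sampling probe

## Task

Set the handle of the sampling probe that leans in its setting stand to the length marked by the stand's pointer: twist the grip to unlock it, pull the handle out until the lower edge of its dark collar is level with the pointer, then twist the grip fully back to lock it and let go. Leave the pointer where it is set and do not disturb the other things on the bench.

Things in the scene. Friction and masses are not known exactly. Their poses are not given: they have to be found in the camera images.
- stand: Fixed grey stand, base plate 170 x 130 x 18 mm, origin under its centre, z up. The probe's pole starts at (0.05, 0, 0.042) m in its frame and leans 0.55 rad (31.5 degrees) from vertical towards its -x, roughly to the robot: direction (-0.523, 0, 0.853). A flat rail parallel to the pole, 42 mm off its axis on the +y side, ends 152 mm up the axis, 8 mm or more below the grip bar.
- grip (a point): Point to grasp, on the pole axis in the grey T-grip at the handle's top: a flat bar 48 mm long (x), 14 mm thick (y), 36 mm tall (z; 22 mm below this point, 14 above). z is the pole axis, up and out. Approach tilted, along -z, fingers closing along y. 152 mm up the axis from the collar's lower edge. Below the bar: a tube 22 mm in diameter. Moves and turns with the handle.
- collar_edge (a point): Centre of the lower edge of the dark steel collar (32 mm diameter, 14 mm tall) at the bottom of the sliding handle, on the pole axis; z is the pole axis, up and out. The collar slides with the handle but does not turn; it is 30 mm up the pole when the handle is fully in.
- pointer_tip (a point): Tip of the small black pointer (tongue 4 mm high) clamped on the flat rail beside the pole, 19.5 mm from the pole axis on the stand's +y side; z is the pole axis, up and out. The collar's lower edge must come level with its middle, measured along the pole. It starts 20 to 110 mm above the collar edge.
- sleeve (a joint): How far the handle is pulled out, m: 0 fully in, 0.12 fully out. Unlocked it slides against about 6 N of friction and stays where it is left; locked it is held by more than 20 N.
- handle (a joint): Twist of the handle, rad: 0 is the locked stop, 1.25 the unlocked stop. Positive is counter-clockwise seen from the upper end of the pole. It starts within 0.08 of the locked stop. The lock bites below about 0.4 rad, where turning takes up to 0.3 N m; beyond, 0.04 N m.
- pointer (a joint): Position of the pointer along its rail, m; equals the sleeve value at which the collar edge is level with it. Friction holds it at 12 N. Leave it alone.
- bowl: Bystander: loose steel bowl 190 mm across, 65 mm tall, origin under its centre.
- jar: Bystander: loose white plastic jar, 64 mm diameter, 90 mm tall, origin under its centre.
- bottle: Bystander: loose white plastic bottle, 60 mm diameter, 130 mm tall, origin under its centre.
- weight: Bystander: loose steel check weight, 38 mm diameter, 48 mm tall, origin under its centre.
- cap: Bystander: loose upturned red jar cap, 64 mm diameter, 16 mm tall, origin under its centre.
- papers: Bystander: card box 100 x 100 x 30 mm with round filter papers on top, origin under its centre.
- scoop: Bystander: loose white plastic spoon, 160 mm long, lying on the bench, origin under its middle.
Mind the look-alikes: they are no part of the job. Leave any green look-alike of the stand alone.

How it is judged:
On the way, in this order (a step that is already met when the one before it is completed fails the run):
1. the handle is twisted open (past 0.5 rad) before it is pulled: the collar is within 15 mm of where it started (value of joint handle above 0.5 rad and distance of collar_edge from where it was at the start of the episode below 0.015 m), for 0.1 s.
2. still unlocked (past 0.45 rad), the collar edge is brought level with the pointer, within 6 mm along the pole (value of joint handle above 0.45 rad and z of collar_edge in the frame of pointer_tip between -0.006 and 0.006 m), for 0.2 s.
At the end, for the whole second after the job is handed in: The handle is twisted back to within 0.15 rad of its locked stop, the collar's lower edge is level with the pointer within 6 mm along the pole and at rest, the pointer is within 4 mm of where it was, and the handle is released (value of joint handle below 0.15 rad and z of collar_edge in the frame of pointer_tip between -0.006 and 0.006 m and velocity of joint sleeve between -0.01 and 0.01 m/s and distance of pointer_tip from where it was at the start of the episode below 0.004 m); the robot touches nothing.
It fails at once if the pointer is shifted by more than 4 mm (distance of pointer_tip from where it was at the start of the episode above 0.004 m).
It fails at once if a bystander is shifted by more than 20 mm (distance of any of bowl, jar, bottle, weight, cap, papers, scoop from where it was at the start of the episode above 0.02 m).
It also fails if it takes over 40 s, if anything falls off the work surface, if the arm or the gripper's body presses on something with over 40 N, if the wrist force passes 120 N, or if a joint passes its speed limit or range.

## Robot

A 7-joint arm with a two-finger parallel gripper is mounted at the origin on the work surface. World frame = base frame: x ahead of the robot, y to its left, z up, the work surface at z = 0. Lengths are in m, angles in rad, forces in N, time in s.
With the tool pointing down it reaches from about 0.425 to 1.025 m from the base axis. Payload 3.6 kg.
Tool frame: the origin (TCP) lies midway between the tips of the shut fingers; the grasp point (between the pads) lies 19 mm behind it; z points along the fingers, y is the direction in which the jaws open and shut (so a half turn about z gives the same grasp; the last joint's range is limited). The gripper opens to 85 mm and grips with 20 to 120 N. Pads are 22 mm wide; open, the fingers measure 114 mm over their backs; the gripper's body (76 mm by 85 mm) begins 54 mm behind the grasp point. The pads swing forward as they close: fully open they stand 13 mm farther back than shut.
Start: joints at [1.026, 0.591, 0.048, 1.609, -0.033, 0.943, -0.034], TCP at [0.316, -0.653, 0.231] pointing down, gripper open.
Joint ranges: [-2.69, 2.69], [-0.47, 2.24], [-1.27, 1.36], [0.19, 2.51], [-1.53, 4.68], [0.08, 2.07], [-3.09, 3.09]. Speed limits (rad/s): [2.57, 2.57, 3.14, 3.14, 3.14, 3.14, 3.14].

## Interface

Orientations are given as a rotation vector (axis times angle).
In Python, from station import r, cams, order gives the robot as it stands. The module is installed in compiled form; this text tells all that it offers.
- The arm moves only by the shell command python3 -m handwheel 'ROWS' [OPENING] [FORCE]. ROWS is JSON, a list of rows, each a list of 6 numbers: the shift along the tool's x, y, z in cm, then the turn, a rotation vector about the tool's x, y, z in rad. In form: [[x, y, z, ax, ay, az], ...]. A call has 1 to 12 rows; each row is the pose to reach, as a shift and turn from the pose commanded when the call began, along the tool's axes at that moment; what a row does not reach only later rows make up. A row lasts 1/10 s, in which the tool goes at most 50 mm and 8.59 degrees, less where a joint would pass 70% of its speed; a pose out of reach is approached as far as the arm can. A call with a gripper value outside its range is refused whole. OPENING is the gripper command: -1 is shut, 1 is fully open, values between are in proportion, set as the call begins (- or left out, the last holds). The fingers move at their own pace and stop on an object; FORCE is the grip in N (left out, the last holds). Time passes only in rows, so rows that repeat a pose let the fingers close. It gives the time, the measured TCP pose, the force and the opening at its end, in the units of the state.
- r.read_state(): the state, without advancing time (a new reading comes with each control period).
- cams.snapshot(name): name is "scene" or "top" or "wrist"; returns the picture (384x512x3 uint8, red, green, blue); there is no depth.
- cams.camera_params(name): a dict with "mtx" (3x3 intrinsics, pixels), "world_to_cam" (4x4, takes a point from world to camera coordinates). Camera axes: x right, y down, z forward; pixel columns grow to the right and rows downward; lengths in m; the calibration is good to about 2 mm. A picture is of the moment at which its call begins: read the wrist's pose just before it. camera_params takes no time and is no camera call; for the wrist camera it gives the pose at the moment of the call.
- order.hand_in(): hands the job in, once; it reports no verdict.
The state is a dict: "t": time; "joint_pos": joint angles; "dq": joint speeds; "joint_torque": joint torques, N m; "tcp_pos": TCP position; "orientation": TCP orientation; "contact_force": force on the tool from outside, world axes, zero at the start; "torque": the same for the moment, N m; "finger_gap": finger opening in m.
Only numpy, scipy, OpenCV 4.12 (cv2) and the standard library are available. Lean on these libraries where they do the work, as an engineer would, in place of code of your own. Each camera call takes 0.05 s, during which the arm holds its last target. There are 200 camera calls.

## Working session

There is one attempt and no reset: what is moved stays moved. The work goes in short steps, Python scripts to look and compute and a shell command to move; the robot and the scene stay as the last step left them, time stands still between calls to the robot, and variables do not carry over. Pictures are saved under pics/ and viewed, about 8 in all and at most 12, crops included, and the job is handed in when it is done.

```bash
mkdir -p pics; python3 - <<'E'
from station import r,cams
import cv2,numpy as np
a=cams.snapshot("scene");b=cams.snapshot("top")
cv2.imwrite("pics/s0.png",a[:,:,::-1]);cv2.imwrite("pics/t0.png",b[:,:,::-1])
for n in("scene","top"):
    p=cams.camera_params(n);print(n,np.round(p["mtx"],1).tolist(),np.round(p["world_to_cam"],4).tolist())
print(r.read_state())
E
```

```text
scene [[457.7, 0.0, 254.3], [0.0, 457.7, 193.9], [0.0, 0.0, 1.0]] [[0.3047, 0.9524, 0.008, -0.1889], [0.6875, -0.2141, -0.694, -0.2463], [-0.6592, 0.2169, -0.72, 1.4639], [0.0, 0.0, 0.0, 1.0]]
top [[396.0, 0.0, 251.4], [0.0, 396.0, 194.9], [0.0, 0.0, 1.0]] [[0.0242, -0.9997, -0.0035, 0.0166], [-0.9848, -0.0232, -0.1721, 0.5599], [0.172, 0.0076, -0.9851, 1.1493], [0.0, 0.0, 0.0, 1.0]]
{'t': 0.1, 'joint_pos': array([ 1.02649491,  0.59203357,  0.04830274,  1.60968672, -0.03325963,
        0.94271213, -0.03373839]), 'dq': array([ 0.00024729, -0.0027493 ,  0.00088401, -0.00448805,  0.00061476,
        0.00142907, -0.00066673]), 'joint_torque': array([ 4.21759469e-03, -5.49996006e+01,  1.55298796e+00, -1.98824483e+01,
        9.68231179e-03,  3.79972451e-03, -2.23388599e-05]), 'tcp_pos': array([ 0.31554965, -0.65190068,  0.2302535 ]), 'orientation': array([-3.06020370e+00, -7.01804027e-01,  9.36089504e-04]), 'contact_force': array([0.2512767 , 1.16115225, 0.33059102]), 'torque': array([-0.04321479, -0.01249846,  0.02170764]), 'finger_gap': 0.08517131778309155}
```

View pics/s0.png

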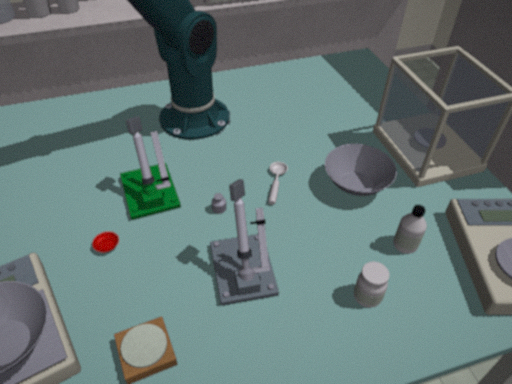

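View pics/t0.png

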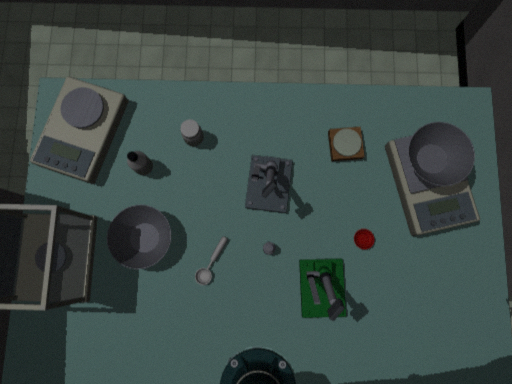

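The real stand is the grey one, at scene (243,265) and top (270,185). The look-alike is the green one, at scene (150,190) and top (323,288). I'll take close crops of the grey stand.

```bash
python3 - <<'E'
import cv2,numpy as np
a=cv2.imread("pics/s0.png")[170:310,195:295];b=cv2.imread("pics/t0.png")[145:220,235:325]
a=cv2.resize(a,None,fx=4.2,fy=4.2,interpolation=cv2.INTER_CUBIC)
b=cv2.resize(b,None,fx=4.2,fy=4.2,interpolation=cv2.INTER_CUBIC)
c=np.zeros((588,800,3),np.uint8);c[:588,:420]=a;c[:b.shape[0],421:421+b.shape[1]]=b
cv2.imwrite("pics/c1.png",cv2.convertScaleAbs(c,alpha=1.5))
E
```

```text
(no output)
```

View pics/c1.png

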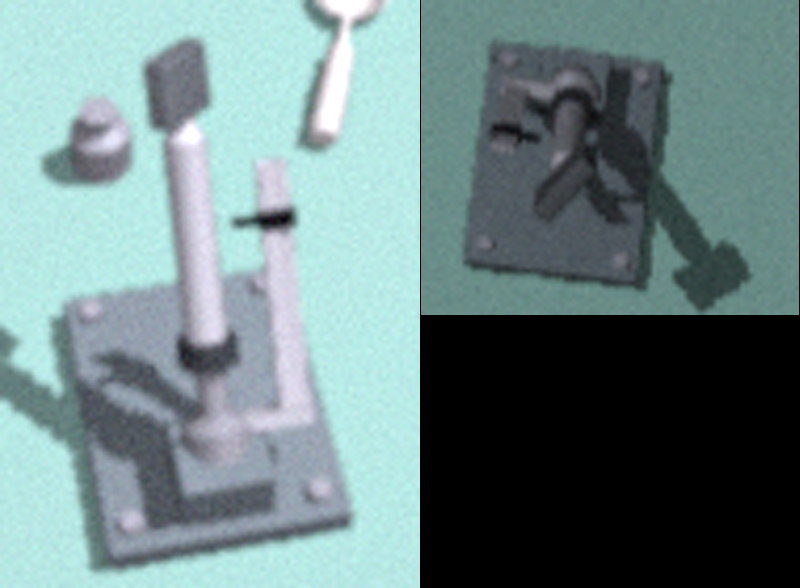

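The crop shows the grey stand. The collar's lower edge is at crop (209,357), the pointer tip at (235,221), and the bar, centred at (178,85), is turned relative to the stand. Next I'll fit the stand pose, sleeve and pointer.

```bash
cat > h.py <<'E'
import numpy as np
from scipy.optimize import least_squares
from scipy.spatial.transform import Rotation as R
AX=np.array([-.5227,0,.8525])
# stand frame axis frame: z=AX, y=stand y
RA=R.from_euler('y',-.55).as_matrix()
def stand(q): return R.from_euler('z',q[2]).as_matrix(), np.array([q[0],q[1],0])
def ax(t,off=(0,0,0)): return np.array([.05,0,.042])+RA@(np.array([0,0,t])+off)
def proj(P,p):
    c=p["world_to_cam"]@np.append(p_:=P,1); u=p["mtx"]@c[:3]; return u[:2]/u[2]
def bar(t,psi,o): return ax(t,R.from_euler('z',psi).as_matrix()@np.array(o))
E
cat > fit.py <<'E'
from h import *; from station import cams
ps={n:cams.camera_params(n) for n in("scene","top")}
S=lambda u,v:np.array([195+u/4.2,170+v/4.2]); T=lambda u,v:np.array([235+(u-421)/4.2,145+v/4.2])
C=lambda x,y:(lambda q:np.array([x,y,.018]))
obs=[("scene",S(65,302),C(-.085,-.065)),("scene",S(108,553),C(.085,-.065)),("scene",S(350,513),C(.085,.065)),
("top",T(490,42),C(.085,.065)),("top",T(661,64),C(.085,-.065)),("top",T(644,280),C(-.085,-.065)),("top",T(468,260),C(-.085,.065)),
("scene",S(209,357),lambda q:ax(.03+q[3])),("scene",S(235,221),lambda q:ax(.03+q[4],(0,.0195,0))),
("scene",S(178,85),lambda q:ax(.178+q[3])),("top",T(563,188),lambda q:ax(.178+q[3]))]
def f(q):
    M,t=stand(q); return np.concatenate([proj(M@g(q)+t,ps[n])-o for n,o,g in obs])
s=least_squares(f,[.55,0,0,.01,.06],loss='soft_l1')
q=s.x;print(np.round(q,4));print(np.round(s.fun.reshape(-1,2),1).tolist())
M,t=stand(q);print("grip",M@ax(.182+q[3])+t,"axis",M@AX)
np.save("q.npy",q)
E
python3 fit.py
```

```text
[ 0.6044 -0.0228 -0.1016  0.0196  0.0914]
[[-1.0, -1.7], [-0.1, 0.0], [1.1, -1.0], [0.0, -1.0], [0.2, -1.2], [-1.7, 0.4], [-1.6, -0.0], [-0.1, 0.6], [-0.8, 0.1], [-0.3, -1.0], [0.4, -2.2]]
grip [ 0.54934178 -0.0171428   0.21388454] axis [-0.52000232  0.05303658  0.8525    ]
```

```bash
cat > tgt.py <<'E'
import sys; from h import *; from station import r
# usage: tgt.py dist_tcp_above_grip psi_bar sleeve ; prints shift(cm)+rotvec in present tool axes
d,psi,sl=map(float,sys.argv[1:4]); q=np.load("q.npy"); M,t=stand(q)
B=M@RA@R.from_euler('z',psi).as_matrix()
T=np.column_stack([np.cross(B[:,1],-B[:,2]),B[:,1],-B[:,2]])
P=M@ax(.182+sl+d)+t
s=r.read_state(); R0=R.from_rotvec(s["orientation"]).as_matrix()
print("P",P.round(3),"row",np.round(R0.T@(P-s["tcp_pos"])*100,2),np.round(R.from_matrix(R0.T@T).as_rotvec(),3))
E
python3 -m handwheel '[[0,0,-4,0,0,0],[0,0,-8,0,0,0],[0,0,-12,0,0,0],[0,0,-16,0,0,0],[0,0,-16,0,0,0]]' 1
python3 tgt.py 0.13 -0.8 0.0196
```

```text
t: 0.6
tcp_pos: [0.3171, -0.6554, 0.3987]
orientation: [3.05, 0.699, 0.005]
contact_force: [0.1, -0.0, 0.9]
finger_gap: 0.0854
P [ 0.482 -0.01   0.325] row [ 42.92 -51.     6.78] [-0.614  0.088 -1.737]
```

```bash
python3 -m handwheel '[[3,-3.6,0,0,0,0],[6,-7.2,0,-0.05,0.01,-0.13],[9,-10.8,0,-0.09,0.01,-0.26],[12,-14.4,0,-0.13,0.02,-0.39],[15,-18,0,-0.18,0.03,-0.52],[18,-21.6,0,-0.22,0.03,-0.65],[21,-25.2,0,-0.27,0.04,-0.78],[24,-28.8,0,-0.31,0.04,-0.9],[27,-32.4,0,-0.36,0.05,-1.03],[30,-36,0,-0.4,0.06,-1.15],[33,-39.5,1,-0.45,0.06,-1.28],[36,-43,2,-0.5,0.07,-1.4]]' 
python3 tgt.py 0.13 -0.8 0.0196
```

```text
t: 1.8
tcp_pos: [0.4522, -0.1064, 0.3709]
orientation: [1.586, 2.182, 0.228]
contact_force: [0.3, -0.6, 0.0]
finger_gap: 0.0855
P [ 0.482 -0.01   0.325] row [9.39 4.01 4.27] [-0.116  0.009 -0.335]
```

```bash
python3 -m handwheel '[[3,1.3,1.4,-0.04,0,-0.11],[6,2.6,2.8,-0.08,0,-0.22],[9.4,4,4.3,-0.116,0.01,-0.335],[9.4,4,4.3,-0.116,0.01,-0.335],[9.4,4,4.3,-0.116,0.01,-0.335]]' 
python3 tgt.py 0.13 -0.8 0.0196
python3 - <<'E'
from station import r,cams
import cv2,numpy as np
p=cams.camera_params("wrist");np.savez("w1.npz",**p)
w=cams.snapshot("wrist");s=cams.snapshot("scene")
cv2.imwrite("pics/w1r.png",w[:,:,::-1])
c=cv2.resize(w,None,fx=1.55,fy=1.55,interpolation=cv2.INTER_CUBIC)
cv2.imwrite("pics/w1.png",cv2.convertScaleAbs(c[:,:,::-1],alpha=1.4));cv2.imwrite("pics/s1.png",s[:,:,::-1])
print(r.read_state()["joint_pos"].round(2))
E
```

```text
t: 2.3
tcp_pos: [0.4816, -0.0122, 0.3238]
orientation: [1.147, 2.354, 0.252]
contact_force: [0.9, -0.5, -0.4]
finger_gap: 0.0857
P [ 0.482 -0.01   0.325] row [ 0.11  0.17 -0.08] [-0.004 -0.003 -0.005]
[ 0.51  0.01 -0.65  2.35  0.5   0.28  0.07]
```

View pics/w1.png

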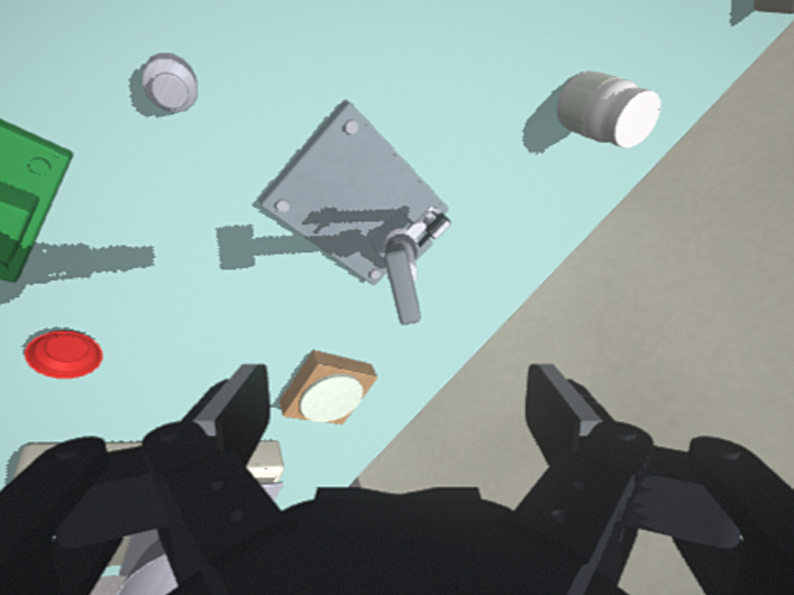

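The wrist view shows the bar at about (402,285), nearly square to the jaws, with the collar and pointer behind it at (435,225). I'll take an enlarged crop for the fine fit.

```bash
python3 - <<'E'
import cv2,numpy as np
a=cv2.imread("pics/w1r.png")[125:217,230:305]
b=cv2.imread("pics/s0.png")[175:205,222:252]
a=cv2.resize(a,None,fx=6,fy=6,interpolation=cv2.INTER_CUBIC);b=cv2.resize(b,None,fx=11,fy=11,interpolation=cv2.INTER_CUBIC)
c=np.zeros((552,790,3),np.uint8);c[:,:450]=a;c[:330,455:785]=b
cv2.imwrite("pics/c2.png",cv2.convertScaleAbs(c,alpha=1.5))
E
```

```text
(no output)
```

View pics/c2.png

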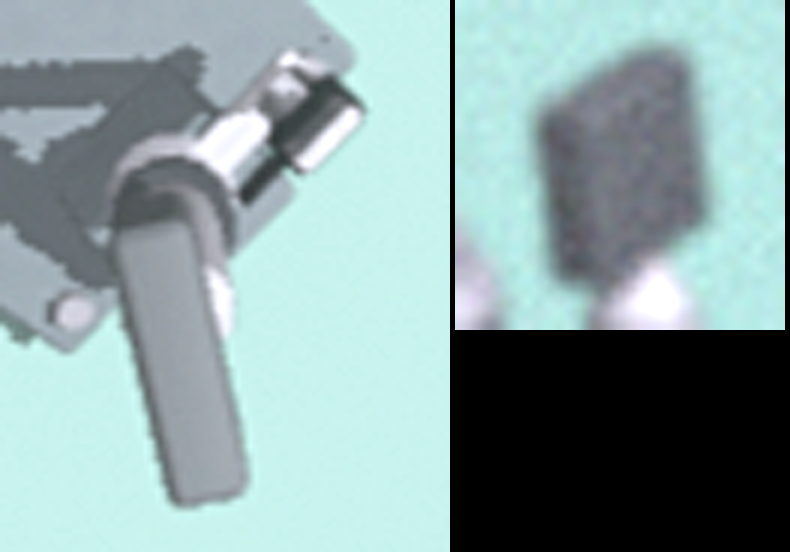

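```bash
cat > fit2.py <<'E'
exec(open("fit.py").read().split("def f(q)")[0])
ps["wrist"]=dict(np.load("w1.npz"))
W=lambda u,v:np.array([230+u/6,125+v/6]); V=lambda u,v:np.array([u,v])/1.55
D=lambda x,y:(lambda q:bar(.196+q[3],q[5],(x,y,0)))
obs+=[("wrist",V(348,101),C(-.085,.065)),("wrist",V(255,205),C(-.085,-.065)),("wrist",V(374,284),C(.085,-.065)),("wrist",V(448,207),C(.085,.065)),
("wrist",W(243,200),lambda q:ax(.03+q[4],(0,.0195,0))),
("wrist",W(126,232),D(-.024,-.007)),("wrist",W(192,222),D(-.024,.007)),("wrist",W(175,503),D(.024,-.007)),("wrist",W(247,490),D(.024,.007))]
def f(q):
    M,t=stand(q); return np.concatenate([(proj(M@g(q)+t,ps[n])-o)*(.6 if n=="wrist" else 1) for n,o,g in obs])
for p0 in(-.8,2.3):
    s=least_squares(f,[.6,-.02,-.1,.02,.09,p0],loss='soft_l1');q=s.x
    print(round(s.cost,2),np.round(q,4));print(np.round(s.fun.reshape(-1,2),1).tolist())
    if p0<0 or s.cost<best: best=s.cost; np.save("q.npy",q)
E
python3 fit2.py; cat w1.npz >/dev/null; python3 -c "
import numpy as np;p=np.load('w1.npz');print(p['mtx']);w=p['world_to_cam'];print(-w[:3,:3].T@w[:3,3],w[2,:3])"
```

```text
14.53 [ 0.6043 -0.0216 -0.1081  0.0184  0.0912 -0.6003]
[[-0.3, -2.0], [0.1, -0.3], [1.4, -1.0], [-0.2, -1.0], [0.0, -1.1], [-2.2, 0.6], [-2.2, -0.1], [0.4, 0.9], [-0.2, 0.0], [0.4, -0.6], [-0.2, -2.3], [0.7, 0.2], [1.5, 0.4], [-0.4, 1.0], [0.4, 0.8], [-0.8, 0.0], [-2.4, -0.2], [-0.3, -0.9], [-1.3, 1.2], [-0.1, 0.9]]
14.53 [ 0.6043 -0.0216 -0.1081  0.0184  0.0912 -0.6003]
[[-0.3, -2.0], [0.1, -0.3], [1.4, -1.0], [-0.2, -1.0], [0.0, -1.1], [-2.2, 0.6], [-2.2, -0.1], [0.4, 0.9], [-0.2, 0.0], [0.4, -0.6], [-0.2, -2.3], [0.7, 0.2], [1.5, 0.4], [-0.4, 1.0], [0.4, 0.8], [-0.8, 0.0], [-2.4, -0.2], [-0.3, -0.9], [-1.3, 1.2], [-0.1, 0.9]]
[[276.31217397   0.         256.10243924]
 [  0.         276.31217397 192.62458663]
 [  0.           0.           1.        ]]
[0.37445231 0.04678987 0.42141947] [ 0.6331101  -0.25585723 -0.73055368]
```

```bash
python3 tgt.py 0.05 -0.6 0.0184; python3 tgt.py -0.018 -0.6 0.0184
```

```text
P [ 0.524 -0.013  0.255] row [0.43 0.29 8.08] [-0.    -0.003 -0.203]
P [ 0.559 -0.017  0.198] row [ 0.41  0.29 14.88] [-0.    -0.003 -0.203]
```

```bash
python3 -m handwheel '[[0.2,0.1,2,0,0,-0.1],[0.4,0.3,5,0,0,-0.2],[0.4,0.3,8,0,0,-0.2],[0.4,0.3,10,0,0,-0.2],[0.4,0.3,12,0,0,-0.2],[0.4,0.3,13.5,0,0,-0.2],[0.4,0.3,14.9,0,0,-0.2],[0.4,0.3,14.9,0,0,-0.2],[0.4,0.3,14.9,0,0,-0.2]]' 
python3 tgt.py -0.018 -0.6 0.0184
python3 - <<'E'
from station import r,cams
import cv2,numpy as np
w=cams.snapshot("wrist");s=cams.snapshot("scene")[150:310,180:300]
c=np.zeros((480,790,3),np.uint8);c[:,:360]=cv2.resize(s,(360,480),interpolation=cv2.INTER_CUBIC);c[:322,361:]=cv2.resize(w,(429,322))
cv2.imwrite("pics/c3.png",cv2.convertScaleAbs(c[:,:,::-1],alpha=1.4))
E
```

```text
t: 3.3
tcp_pos: [0.5598, -0.0167, 0.1978]
orientation: [0.905, 2.442, 0.181]
contact_force: [0.8, -0.3, -0.2]
finger_gap: 0.085
P [ 0.559 -0.017  0.198] row [ 0.05 -0.04 -0.01] [ 0.    -0.002 -0.002]
```

View pics/c3.png

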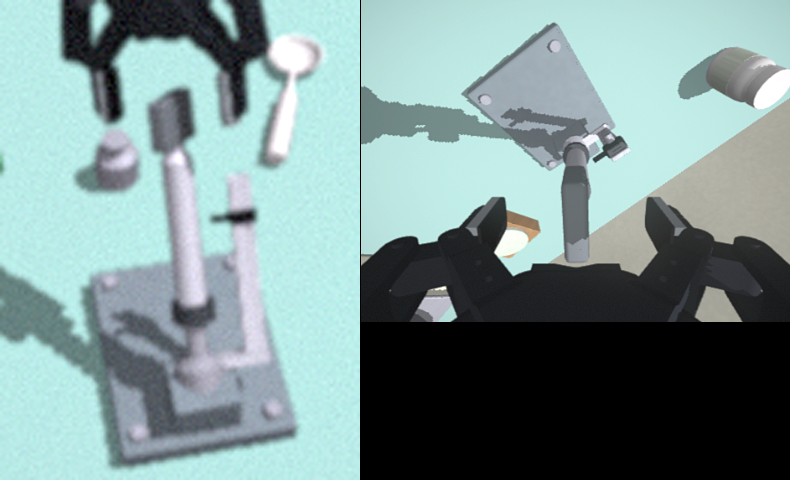

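The fingers straddle the bar: in the wrist view the bar is at (575,215), between the pads at (490,220) and (660,220), aligned and centred. Closing.

```bash
python3 -m handwheel '[[0,0,0,0,0,0],[0,0,0,0,0,0],[0,0,0,0,0,0],[0,0,0,0,0,0],[0,0,0,0,0,0],[0,0,0,0,0,0],[0,0,0,0,0,0],[0,0,0,0,0,0]]' -1 80; python3 tgt.py -0.018 -0.6 0.0184;python3 -c "
from station import r;s=r.read_state();print(s['torque'],s['joint_pos'].round(2))"
```

```text
t: 4.2
tcp_pos: [0.5592, -0.0161, 0.1978]
orientation: [0.903, 2.442, 0.18]
contact_force: [-5.0, -1.3, 6.3]
finger_gap: 0.0145
P [ 0.559 -0.017  0.198] row [-0.03 -0.05  0.03] [ 0.    -0.002 -0.   ]
[-0.18344765  0.64705662 -0.20127651] [ 0.28  0.37 -0.49  2.37  1.88  0.31 -1.09]
```

```bash
python3 -m handwheel '[[0,0,0,0,0,-0.1],[0,0,0,0,0,-0.2],[0,0,0,0,0,-0.3],[0,0,0,0,0,-0.4],[0,0,0,0,0,-0.5],[0,0,0,0,0,-0.6],[0,0,0,0,0,-0.7],[0,0,0,0,0,-0.8],[0,0,0,0,0,-0.9],[0,0,0,0,0,-1.0],[0,0,0,0,0,-1.05],[0,0,0,0,0,-1.05]]'; python3 tgt.py -0.018 -0.6 0.0184;python3 -c "
from station import r;s=r.read_state();print(s['torque'],s['joint_pos'].round(2))"
```

```text
t: 5.4
tcp_pos: [0.5511, -0.0245, 0.1931]
orientation: [-0.427, 2.585, -0.209]
contact_force: [-15.7, -15.6, 3.3]
finger_gap: 0.013
P [ 0.559 -0.017  0.198] row [-1.14  0.43 -0.02] [-0.013 -0.013  1.039]
[-1.36537077  2.85035993 -1.39015987] [ 0.07  0.34 -0.22  2.39  2.05  0.22 -0.23]
```

```bash
python3 -m handwheel '[[0,0,0,0,0,0],[0,0,0,0,0,0],[0,0,0,0,0,0]]'; python3 tgt.py -0.018 0.44 0.0184;python3 - <<'E'
from station import r,cams
import cv2,numpy as np
s=r.read_state();print(s['torque'],s['joint_pos'].round(2))
w=cams.snapshot("wrist");s=cams.snapshot("scene")[150:310,180:300]
c=np.zeros((480,790,3),np.uint8);c[:,:360]=cv2.resize(s,(360,480),interpolation=cv2.INTER_CUBIC);c[:322,361:]=cv2.resize(w,(429,322))
cv2.imwrite("pics/c4.png",cv2.convertScaleAbs(c[:,:,::-1],alpha=1.4))
E
```

```text
t: 5.7
tcp_pos: [0.5511, -0.0245, 0.1931]
orientation: [-0.426, 2.585, -0.209]
contact_force: [-15.0, -15.0, 2.8]
finger_gap: 0.0128
P [ 0.559 -0.017  0.198] row [-1.14  0.43 -0.02] [-0.005 -0.017 -0.002]
[-1.30741209  2.95903733 -1.44876249] [ 0.07  0.34 -0.22  2.39  2.05  0.22 -0.23]
```

View pics/c4.png

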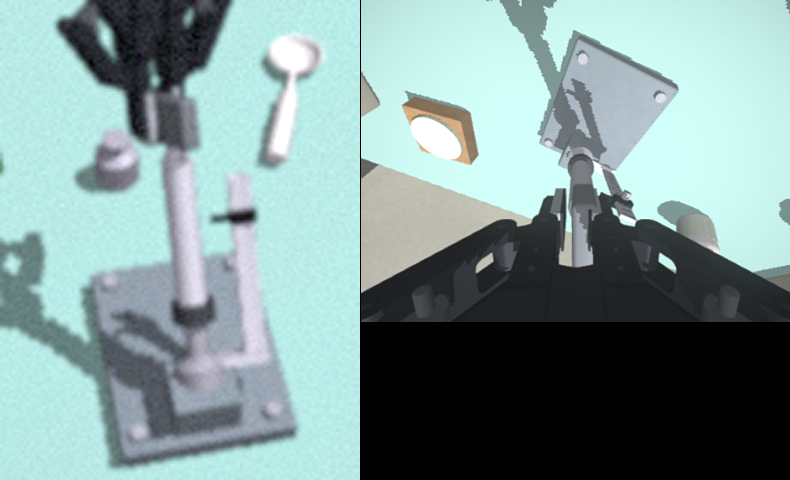

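```bash
python3 -m handwheel '[[0,0,0,0,0,0],[0,0,0,0,0,0],[0,0,0,0,0,0],[0,0,0,0,0,0]]' -0.2; python3 tgt.py -0.018 0.44 0.0184;python3 - <<'E'
from station import r,cams
import cv2,numpy as np
np.savez("w5.npz",**cams.camera_params("wrist"))
s=r.read_state();print(s['torque'],s['joint_pos'].round(2))
w=cams.snapshot("wrist");s=cams.snapshot("scene")[150:310,180:300]
cv2.imwrite("pics/w5r.png",w[:,:,::-1])
w=w[90:250,190:350]
c=np.zeros((480,790,3),np.uint8);c[:,:360]=cv2.resize(s,(360,480),interpolation=cv2.INTER_CUBIC);c[:420,365:785]=cv2.resize(w,(420,420),interpolation=cv2.INTER_CUBIC)
cv2.imwrite("pics/c5.png",cv2.convertScaleAbs(c[:,:,::-1],alpha=1.4))
E
```

```text
t: 6.2
tcp_pos: [0.5611, -0.0149, 0.1982]
orientation: [-0.445, 2.566, -0.198]
contact_force: [0.3, -0.1, -0.0]
finger_gap: 0.034
P [ 0.559 -0.017  0.198] row [ 0.24 -0.09 -0.02] [0.003 0.002 0.01 ]
[0.04712681 0.52348188 0.02001874] [ 0.07  0.34 -0.23  2.37  2.06  0.22 -0.23]
```

View pics/c5.png

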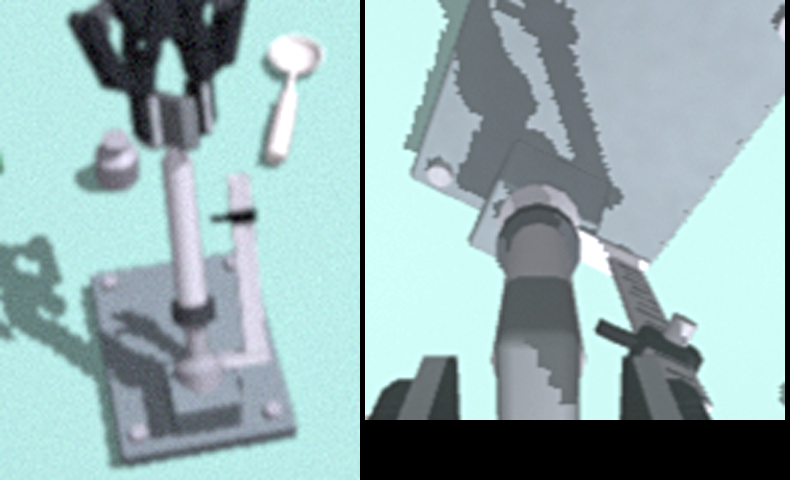

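The picture shows the bar upright in the wrist view, between the pads and aligned with the turned tool, so the handle has opened. Collar and pointer haven't moved. I'll recentre, regrip and start the pull.

```bash
python3 -m handwheel '[[0.2,-0.1,0,0,0,0],[0.2,-0.1,0,0,0,0],[0.2,-0.1,0,0,0,0]]' -0.2; python3 -m handwheel '[[0,0,0,0,0,0],[0,0,0,0,0,0],[0,0,0,0,0,0],[0,0,0,0,0,0],[0,0,0,0,0,0]]' -1 60; python3 tgt.py -0.018 0.44 0.0184
python3 -m handwheel '[[0,0,-0.5,0,0,0],[0,0,-1,0,0,0],[0,0,-1.5,0,0,0],[0,0,-2,0,0,0],[0,0,-2.5,0,0,0],[0,0,-3,0,0,0],[0,0,-3.5,0,0,0],[0,0,-4,0,0,0],[0,0,-4,0,0,0]]';python3 tgt.py -0.018 0.44 0.0184
```

```text
t: 6.6
tcp_pos: [0.5586, -0.0171, 0.1969]
orientation: [-0.444, 2.568, -0.198]
contact_force: [0.5, -0.1, 0.8]
finger_gap: 0.034
t: 7.1
tcp_pos: [0.5602, -0.0229, 0.1988]
orientation: [-0.433, 2.565, -0.211]
contact_force: [-3.6, -9.6, 9.2]
finger_gap: 0.0136
P [ 0.559 -0.017  0.198] row [-0.07  0.64  0.02] [-0.009  0.002  0.004]
t: 8.0
tcp_pos: [0.5379, -0.0152, 0.2313]
orientation: [-0.443, 2.568, -0.2]
contact_force: [-1.3, -0.3, 1.8]
finger_gap: 0.0129
P [ 0.559 -0.017  0.198] row [-0.09  0.05  4.  ] [0.002 0.    0.01 ]
```

```bash
cat > look.py <<'E'
import sys; from station import r,cams; import cv2,numpy as np
n=sys.argv[1]; np.savez("w%s.npz"%n,**cams.camera_params("wrist")); w=cams.snapshot("wrist"); s=cams.snapshot("scene")
cv2.imwrite(f"pics/w{n}r.png",w[:,:,::-1]);cv2.imwrite(f"pics/s{n}r.png",s[:,:,::-1])
s=s[180:280,215:275];w=w[90:250,190:350]
c=np.zeros((600,790,3),np.uint8);c[:,:360]=cv2.resize(s,(360,600),interpolation=cv2.INTER_CUBIC);c[:420,365:785]=cv2.resize(w,(420,420),interpolation=cv2.INTER_CUBIC)
cv2.imwrite(f"pics/c{n}.png",cv2.convertScaleAbs(c[:,:,::-1],alpha=1.4))
E
python3 look.py 6
```

```text
(no output)
```

View pics/c6.png

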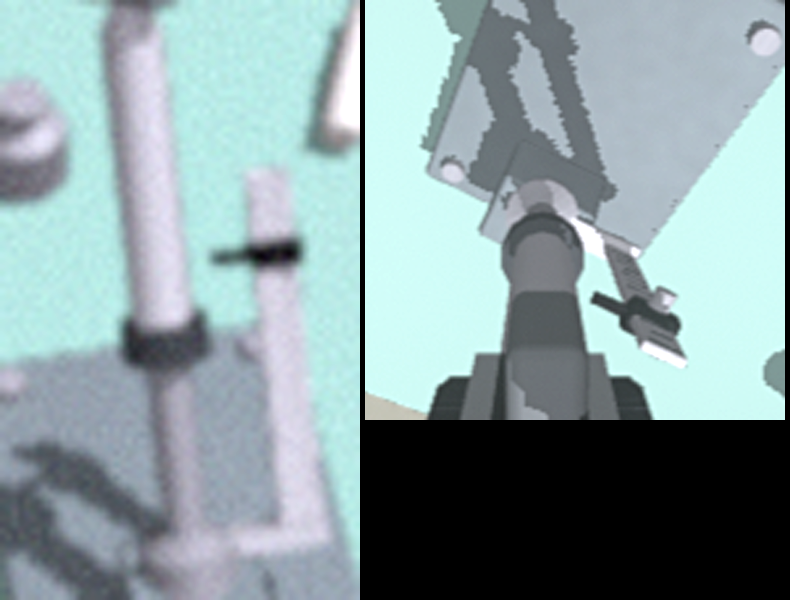

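The collar has moved up with the grip. Its lower edge is at crop (166,358) and the pointer tip at (212,258). Working out the remaining pull.

```bash
cat > rem.py <<'E'
import sys; from h import *; from station import cams,r
p=cams.camera_params("scene");q=np.load("q.npy");M,t=stand(q)
cu,cv,pu,pv=map(float,sys.argv[1:5])
def solve(u,v,off):
    o=np.array([215+u/6,180+v/6]); g=lambda s:proj(M@ax(.03+s,off)+t,p)
    a,b=g(.03),g(.13); d=(b-a)/.1; return .03+(o-a)@d/(d@d), np.cross(o-a,d)/np.linalg.norm(d)
s1=solve(cu,cv,(0,0,0));s2=solve(pu,pv,(0,.0195,0));print("sleeve,pointer (lateral px)",s1,s2,"remaining mm",(s2[0]-s1[0])*1e3)
print("tcp t - grip: sleeve from tcp",(np.array(r.read_state()["tcp_pos"])-M@ax(.182-.018)-t)@(M@AX))
E
python3 rem.py 166 358 212 258
```

```text
sleeve,pointer (lateral px) (np.float64(0.055525462445026104), np.float64(0.7055711563039114)) (np.float64(0.08983314168914777), np.float64(0.40742014487022193)) remaining mm 34.307679244121665
tcp t - grip: sleeve from tcp 0.05832800004625681rem.py:6: DeprecationWarning: Arrays of 2-dimensional vectors are deprecated. Use arrays of 3-dimensional vectors instead. (deprecated in NumPy 2.0)
  a,b=g(.03),g(.13); d=(b-a)/.1; return .03+(o-a)@d/(d@d), np.cross(o-a,d)/np.linalg.norm(d)
```

```bash
python3 -m handwheel '[[0,0,-0.5,0,0,0],[0,0,-1,0,0,0],[0,0,-1.5,0,0,0],[0,0,-2,0,0,0],[0,0,-2.5,0,0,0],[0,0,-2.9,0,0,0],[0,0,-3.3,0,0,0],[0,0,-3.3,0,0,0],[0,0,-3.3,0,0,0],[0,0,-3.3,0,0,0]]';python3 tgt.py -0.018 0.44 0.0912; python3 look.py 7
```

```text
t: 9.1
tcp_pos: [0.5207, -0.0135, 0.2592]
orientation: [-0.444, 2.568, -0.199]
contact_force: [-0.7, -0.3, 2.4]
finger_gap: 0.0127
P [ 0.521 -0.013  0.26 ] row [-0.1   0.06  0.  ] [ 0.003 -0.     0.01 ]
```

View pics/c7.png

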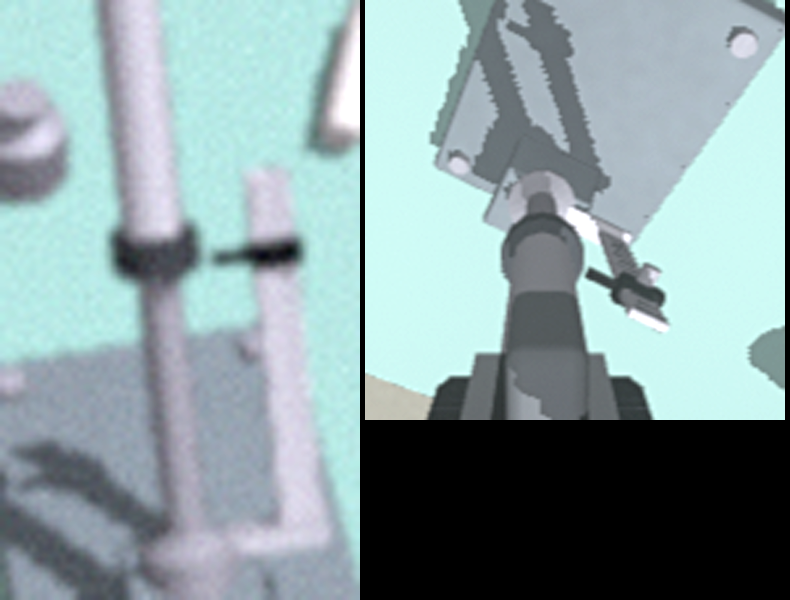

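Collar lower-edge centre is at about (157,270) and the pointer tip at (213,258): close to level.

```bash
python3 -W ignore rem.py 157 270 213 258; python3 - <<'E'
import cv2
a=cv2.imread("pics/s7r.png")[215:232,230:268]
cv2.imwrite("pics/d7.png",cv2.convertScaleAbs(cv2.resize(a,None,fx=20,fy=20,interpolation=cv2.INTER_CUBIC),alpha=1.5))
from h import *; from station import cams
p=cams.camera_params("scene");q=np.load("q.npy");M,t=stand(q)
def pr(s,o): return ((proj(M@ax(.03+s,o)+t,p)-[230,215])*20).round().tolist()
for s in (.0912,.0892,):
  print(s,"L,C,R,front",[pr(s,o) for o in ((0,-.016,0),(0,0,0),(0,.016,0),(.016,0,0),(0,.0195,0),(0,.042,0))])
E
```

```text
sleeve,pointer (lateral px) (np.float64(0.08845428879560963), np.float64(0.5756024131879113)) (np.float64(0.08979391940889736), np.float64(0.24167618740281105)) remaining mm 1.3396306132877345
tcp t - grip: sleeve from tcp 0.09122507914035807
0.0912 L,C,R,front [[83.0, 202.0], [233.0, 180.0], [382.0, 158.0], [256.0, 227.0], [414.0, 153.0], [622.0, 121.0]]
0.0892 L,C,R,front [[85.0, 220.0], [235.0, 198.0], [384.0, 175.0], [258.0, 245.0], [416.0, 171.0], [624.0, 139.0]]
```

View pics/d7.png

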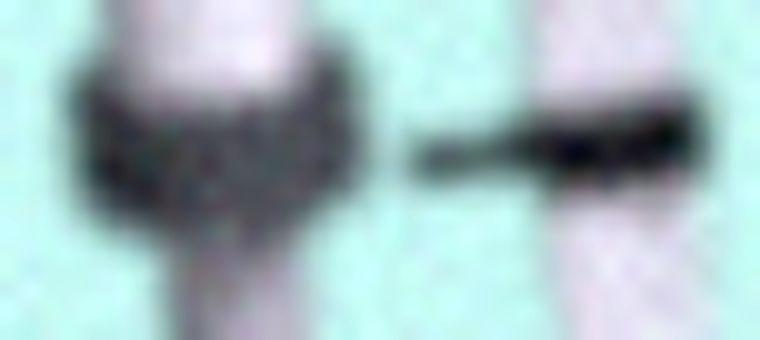

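Collar edge and pointer tip are level within about 1 mm: the enlarged crop gives sleeve 0.0898 and pointer 0.0904. Now I'll twist back slowly, checking the axial position as I go.

```bash
python3 -m handwheel '[[0,0,0,0,0,0.03],[0,0,0,0,0,0.06],[0,0,0,0,0,0.09],[0,0,0,0,0,0.12],[0,0,0,0,0,0.15],[0,0,0,0,0,0.18],[0,0,0,0,0,0.21],[0,0,0,0,0,0.24],[0,0,0,0,0,0.27],[0,0,0,0,0,0.3],[0,0,0,0,0,0.3]]'; cat >>tgt.py <<'E'
print("axial err mm",(s["tcp_pos"]-P)@(M@AX)*1e3,"F axial",s["contact_force"]@(M@AX),"joints",s["joint_pos"].round(2))
E
python3 tgt.py -0.018 0.14 0.0912
```

```text
t: 10.3
tcp_pos: [0.5205, -0.0132, 0.259]
orientation: [-0.054, 2.596, -0.09]
contact_force: [-1.5, 0.0, 4.0]
finger_gap: 0.0136
P [ 0.521 -0.013  0.26 ] row [-0.11  0.06 -0.  ] [ 0.003 -0.002  0.009]
axial err mm -0.004148313059556051 F axial 4.211272638867047 joints [-0.21  0.16  0.09  2.4   1.16  0.12  0.35]
```

```bash
python3 -m handwheel '[[0,0,0,0,0,0.03],[0,0,0,0,0,0.06],[0,0,0,0,0,0.09],[0,0,0,0,0,0.12],[0,0,0,0,0,0.15],[0,0,0,0,0,0.18],[0,0,0,0,0,0.18]]'; 
python3 tgt.py -0.018 -0.04 0.0912
```

```text
t: 11.0
tcp_pos: [0.5205, -0.0132, 0.259]
orientation: [0.18, 2.588, -0.024]
contact_force: [-2.1, -0.6, 2.5]
finger_gap: 0.0129
P [ 0.521 -0.013  0.26 ] row [-0.1   0.07 -0.  ] [ 0.003 -0.002  0.009]
axial err mm -0.021743187028695456 F axial 3.200832506940117 joints [-0.24  0.16  0.12  2.4   1.14  0.11  0.19]
```

Tracking well; continuing with the rest, another 0.62 rad or so.

```bash
python3 -m handwheel '[[0,0,0,0,0,0.03],[0,0,0,0,0,0.06],[0,0,0,0,0,0.09],[0,0,0,0,0,0.12],[0,0,0,0,0,0.15],[0,0,0,0,0,0.18],[0,0,0,0,0,0.21],[0,0,0,0,0,0.24],[0,0,0,0,0,0.27],[0,0,0,0,0,0.3],[0,0,0,0,0,0.3]]'; 
python3 tgt.py -0.018 -0.34 0.0912
python3 -m handwheel '[[0,0,0,0,0,0.03],[0,0,0,0,0,0.06],[0,0,0,0,0,0.09],[0,0,0,0,0,0.12],[0,0,0,0,0,0.15],[0,0,0,0,0,0.18],[0,0,0,0,0,0.21],[0,0,0,0,0,0.24],[0,0,0,0,0,0.27],[0,0,0,0,0,0.3],[0,0,0,0,0,0.3]]'; 
python3 tgt.py -0.018 -0.64 0.0912; python3 -c "
from station import r;print(r.read_state()['torque'])"
```

```text
t: 12.1
tcp_pos: [0.5204, -0.013, 0.259]
orientation: [0.564, 2.534, 0.085]
contact_force: [-2.4, 0.3, 2.1]
finger_gap: 0.0134
P [ 0.521 -0.013  0.26 ] row [-0.09  0.09 -0.  ] [ 0.002 -0.003  0.009]
axial err mm -0.019380592677309492 F axial 3.106937060715725 joints [-0.28  0.16  0.17  2.4   1.11  0.1  -0.08]
t: 13.2
tcp_pos: [0.5205, -0.0129, 0.259]
orientation: [0.937, 2.432, 0.192]
contact_force: [-4.4, 3.3, 0.9]
finger_gap: 0.0132
P [ 0.521 -0.013  0.26 ] row [-0.07  0.1  -0.  ] [ 0.001 -0.004  0.012]
axial err mm -0.027701684125923737 F axial 3.2805526847568767 joints [-0.32  0.16  0.21  2.4   1.08  0.09 -0.34]
[0.42913443 1.35485436 0.79419356]
```

```bash
python3 -m handwheel '[[0,0,0,0,0,0.03],[0,0,0,0,0,0.06],[0,0,0,0,0,0.09],[0,0,0,0,0,0.12],[0,0,0,0,0,0.12]]'; 
python3 tgt.py -0.018 -0.76 0.0912; python3 -c "
from station import r;from h import *;M,t=stand(np.load('q.npy'));print(r.read_state()['torque']@(M@AX))"
```

```text
t: 13.7
tcp_pos: [0.5204, -0.0125, 0.2589]
orientation: [1.077, 2.38, 0.233]
contact_force: [-4.2, 2.7, 0.9]
finger_gap: 0.0129
P [ 0.521 -0.013  0.26 ] row [-0.09  0.08 -0.  ] [ 0.001 -0.004  0.017]
axial err mm -0.02771807616342614 F axial 3.0975039982867565 joints [-0.33  0.16  0.23  2.4   1.07  0.09 -0.45]
2.134104953209465
```

```bash
python3 -m handwheel '[[0,0,0,0,0,-0.06],[0,0,0,0,0,-0.1],[0,0,0,0,0,-0.1]]'; python3 -c "
from station import r;from h import *;M,t=stand(np.load('q.npy'));print(r.read_state()['torque']@(M@AX))"
python3 -m handwheel '[[0,0,0,0,0,0],[0,0,0,0,0,0],[0,0,0,0,0,0],[0,0,0,0,0,0],[0,0,0,0,0,0],[0,0,0,0,0,0]]' 1
python3 tgt.py -0.018 -0.66 0.0912
python3 -m handwheel '[[0,0,-1,0,0,0],[0,0,-2,0,0,0],[0,0,-3,0,0,0],[0,0,-4,0,0,0],[0,0,-5,0,0,0],[0,0,-6,0,0,0],[0,0,-6,0,0,0],[0,0,-6,0,0,0]]'
python3 tgt.py -0.018 -0.66 0.0912; python3 look.py 8
python3 - <<'E'
import cv2,numpy as np
a=cv2.imread("pics/s8r.png")[180:232,225:270];w=cv2.imread("pics/w8r.png")
c=np.zeros((520,790,3),np.uint8);c[:,:450]=cv2.resize(a,(450,520),interpolation=cv2.INTER_CUBIC);c[:310,451:790]=cv2.resize(w[100:,150:],(339,310))
cv2.imwrite("pics/d8.png",cv2.convertScaleAbs(c,alpha=1.5))
E
```

```text
t: 14.0
tcp_pos: [0.5205, -0.013, 0.2589]
orientation: [0.965, 2.422, 0.201]
contact_force: [-3.6, 3.2, 0.2]
finger_gap: 0.0134
0.9468443903641316
t: 14.6
tcp_pos: [0.5207, -0.0135, 0.2592]
orientation: [0.965, 2.422, 0.2]
contact_force: [0.1, -0.5, -0.5]
finger_gap: 0.0852
P [ 0.521 -0.013  0.26 ] row [ 0.    0.12 -0.  ] [ 0.001 -0.003  0.009]
axial err mm -0.0016491005995079655 F axial -0.4820495260114287 joints [-0.31  0.16  0.2   2.4   1.09  0.09 -0.37]
t: 15.4
tcp_pos: [0.4895, -0.0102, 0.3103]
orientation: [0.964, 2.422, 0.2]
contact_force: [-0.9, 0.1, -0.4]
finger_gap: 0.0852
P [ 0.521 -0.013  0.26 ] row [-0.01  0.13  6.  ] [ 0.001 -0.003  0.009]
axial err mm 59.99012846456697 F axial 0.12113693702932829 joints [-0.08  0.03 -0.07  2.38  0.6   0.24  0.11]
```

View pics/d8.png

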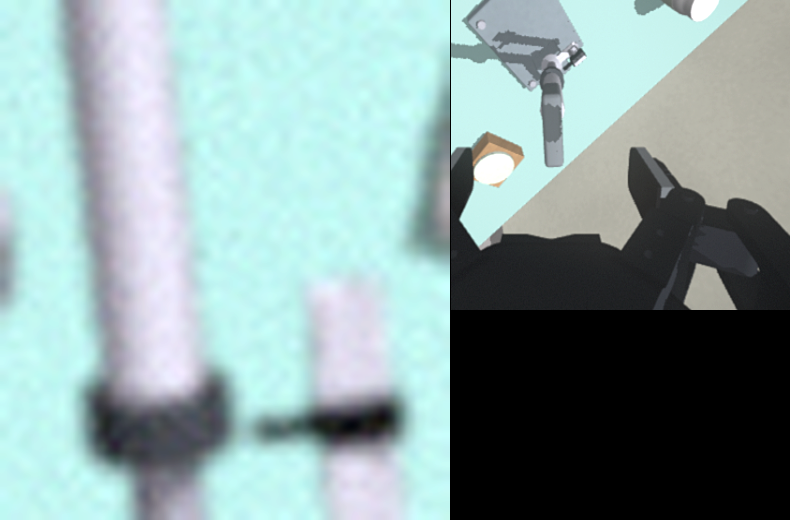

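Collar and pointer are still level (crop (160,460) and (250,430)), and the bar is free of the fingers. I'm out of picture views, so I'll check the bar angle by code, applying the same silhouette fit to the start image as a reference.

```bash
cat > ang.py <<'E'
from h import *; import cv2
q=np.load("q.npy");M,t=stand(q)
def run(n,sl):
    p=dict(np.load(f"w{n}.npz")); im=cv2.imread(f"pics/w{n}r.png")
    hsv=cv2.GaussianBlur(im,(3,3),0); cyan=(hsv[:,:,1].astype(int)-hsv[:,:,2])  # G-R
    def hull(psi):
        P=[proj(M@bar(.182+sl,psi,(x,y,z))+t,p) for x in(-.024,.024) for y in(-.007,.007) for z in(-.022,.014)]
        return cv2.convexHull(np.float32(P))[:,0]
    h=hull(-.6); y0=int(h[:,1].max())-8; y1=y0-26; cx=h[:,0].mean()
    obs=[]
    for y in range(y1,y0):
        xs=int(cx)-28; row=cyan[y,xs:int(cx)+5]; k=np.argmin(np.diff(row.astype(float)))  # cyan->grey
        obs.append(xs+k+.5)
    obs=np.array(obs); ys=np.arange(y1,y0)
    def left(psi):
        hh=hull(psi); m=np.zeros(im.shape[:2],np.uint8); big=np.zeros((384*4,512*4),np.uint8)
        cv2.fillPoly(big,[np.int32(hh*4)],255); return np.array([np.argmax(big[int(y*4)]>0)/4 for y in ys])
    res=[(np.polyfit(ys,left(a)-obs,1)[0],a) for a in np.arange(-1.1,0.1,.02)]
    best=min(res,key=lambda z:abs(z[0]));so=np.polyfit(ys,obs,1);e=np.std(obs-np.polyval(so,ys))
    print(n,"psi",round(best[1],2),"slope",so[0].round(3),"scatter",e.round(2),"offset px",np.mean(left(best[1])-obs).round(1))
run("1",.0184); run("8",.0912)
E
python3 ang.py
```

```text
1 psi -0.58 slope 0.249 scatter 0.41 offset px -0.6
8 psi -0.6 slope 0.054 scatter 0.33 offset px -0.9
```

```bash
python3 -c "
from station import order,r;print(r.read_state()['dq'].round(3));print(order.hand_in())"
```

```text
[-0.001  0.004 -0.     0.    -0.004  0.001  0.004]
the job is handed in; nothing more can be done
None
```

The probe handle is set to the pointer and locked again, and the job was handed in at about 15.5 s. I unlocked the grip with a twist of about 1.05 rad and pulled the handle out about 73 mm. Then I turned it slowly back against its stop, let go and backed off 6 cm along the pole.

**Last checks**
- **Collar level:** in the enlarged scene crop, before relocking, the collar edge read 0.0898 m and the pointer 0.0904 m. A second pixel reading left 1.3 mm to go, and the arm position gave 0.0912 m; all are within about 3 mm. The tool position held to 0.03 mm along the pole while locking, and the final picture shows them still level.
- **Lock:** the bar angle measured by code was −0.60 rad after locking, against −0.58 rad by the same method at the start. It is back at the locked stop.
- **Pointer and bystanders:** the pointer looked unmoved. I saw no bystander shift in the views I had, but I did not measure them.
- **Release:** the fingers are open and clear, with near-zero wrist force.

**Something went wrong on the way:** the first, fast unlock twist dragged the grip about 12 mm along the bar, with about 22 N sideways force. I opened the fingers briefly, recentred and regripped before pulling. The collar and pointer had not moved.

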